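Push one battery pack out of the row onto the tester's contacts

ROBOT

A 7-joint arm with a two-finger parallel gripper is mounted at the origin on the work surface. World frame = base frame: x ahead of the robot, y to its left, z up, the work surface at z = 0. Lengths are in m, angles in rad, forces in N, time in s.
With the tool pointing down it reaches from about 0.4 to 0.85 m from the base axis. Payload 4.5 kg.
Tool frame: the origin (TCP) lies where the fingers leave the gripper's body, on its centre line; the fingertips stand 64 mm ahead of it and the grasp point (between the pads) lies 45 mm ahead of it; z points along the fingers, y is the direction in which the jaws open and shut (so a half turn about z gives the same grasp; the last joint's range is limited). The gripper opens to 88 mm and grips with 3 to 60 N. Pads are 18 mm wide; open, the fingers measure 123 mm over their backs; the gripper's body (75 mm by 187 mm) begins 45 mm behind the grasp point.
Start: joints at [-1.206, 0.689, -0.195, 1.565, 0.157, 0.902, -0.215], TCP at [0.203, 0.591, 0.303] pointing down, gripper open.
Joint ranges: [-3.01, 3.01], [-0.46, 2.08], [-1.47, 1.51], [0.13, 2.56], [-1, 4.14], [0.04, 2.09], [-2.66, 2.66]. Speed limits (rad/s): [2.57, 2.57, 3.14, 3.14, 3.14, 3.14, 3.14].

INTERFACE

Orientations are given as a unit quaternion [x, y, z, w].
In Python, from plant import monitor, snapshot, workorder, finder gives the robot as it stands.
- The arm moves only by the tool carry_out, never from a script. Its argument "motion" is one flat list of numbers, 6 for each row, row after row: the shift along the tool's x, y, z in cm, then the turn, a rotation vector about the tool's x, y, z in rad. In form: [x, y, z, rx, ry, rz, x, y, z, rx, ry, rz, ...]. A call has 1 to 8 rows; each row shifts and turns the commanded pose from where the row before left it, along the tool's axes as they then stand; what a row does not reach is not made up. A row lasts 1/8 s, in which the tool goes at most 62.5 mm and 10.7 degrees, less where a joint would pass 70% of its speed; a pose out of reach is approached as far as the arm can. A call with a gripper value outside its range is refused whole. "hand" is the finger opening in cm, from 0 to 8.81, set as the call begins (left out, the last holds). The fingers move at their own pace and stop on an object; "grip_force" is the grip in N (left out, the last holds). Time passes only in rows, so rows that do not move let the fingers close. It gives the time, the measured TCP pose, the force and the opening at its end, in the units of the state.
- monitor.get_state(): the state, without advancing time (a new reading comes with each control period).
- snapshot(name): name is "scene" or "top" or "wrist"; returns a dict with "frame" (480x640x3 uint8, red, green, blue), "range_z" (480x640 float32, m along the optical axis (not along the pixel's ray), 0 where there is no reading), "fx", "fy", "cx", "cy" (pixels), "rvec" (rotation vector, rad) and "tvec" (3), from world to camera coordinates, as OpenCV has them; the wrist camera has in their place "hand_eye" (4x4, takes a point from camera to tool coordinates, whose origin is the TCP and whose axes are the flange's). Camera axes: x right, y down, z forward; pixel columns grow to the right and rows downward; lengths in m; the calibration is good to about 2 mm. A picture is of the moment at which its call begins: read the wrist's pose just before it.
- workorder.finish_job(): hands the job in, once; it reports no verdict.
Trained networks look in a picture, given as the dict that the camera call returned (one of the last four; its "shot" number tells which), for a name from the list of things; names that differ only in an ending like _2 or _b are one class to them, and where a whole thing is asked for, a point or a joint stands for the part that bears it (a point fixed in the world has none). Each returns a list of dicts, best first, with "p" (0 to 1); they miss things now and then, are a little off and sometimes report something else, mostly with a low value. They report only what shows in the picture. A call takes as long as a camera call. They do not tell look-alikes from the thing itself.
- finder.masks_of(picture, thing): "pixels" (480x640 bool, what is visible of it) and "extent" ([left, top, right, bottom] in pixels, round what is visible of it).
The state is a dict: "clock": time; "q": joint angles; "qd": joint speeds; "joint_torque": joint torques, N m; "tool_pos": TCP position; "eef_rot": TCP orientation; "contact_force": force on the tool from outside, world axes, zero at the start; "moment": the same for the moment, N m; "opening": opening from 0.0 (shut) to 1.0 (fully open).
Only numpy, scipy, OpenCV 4.12 (cv2) and the standard library are available. Lean on these libraries where they do the work, as an engineer would, in place of code of your own. Each camera call takes 0.05 s, during which the arm holds its last target. There are 200 camera calls.

TASK

Push the orange battery pack straight out of the touching row, leaving the other packs where they are, and slide it flat along the mat until it stands squarely against the tester's sprung contact bar. Hold it pressed on the bar with about 8 newtons for two seconds, never more than 13, then ease off and leave the pack standing there, clear of the row. Do not lift the pack, and leave the screwdriver alone.

Things in the scene. Friction and masses are not known exactly. Their poses are not given: they have to be found in the camera images.
- mat: Green mat fixed on the bench, 3 mm thick (top at z = 0.003), 340 x 290 mm; it spans x = -135 to +205 mm from its origin. Its x axis points from the row of packs to the tester: push that way. The four packs touch side by side in a row along the mat's y: centres at x = -60 mm (each 2 mm more or less), y = -75, -25, +25, +75 mm, in any order. Between row and tester it is empty.
- pack_orange_center (a point): Centre (half-way up) of the orange battery pack: a rigid block 56 mm long (its x), 50 mm wide (y), 36 mm tall, about 0.24 kg. Its x axis points at the tester, brass contacts on that end. This one is to be pushed out, by its end nearer the robot. Sliding friction takes 1 to 2 N of the push. It leaves a slot 50 mm wide between its neighbours.
- pack_grey_center (a point): Centre (half-way up) of the grey battery pack: a rigid block 56 mm long (its x), 50 mm wide (y), 36 mm tall, about 0.24 kg. Its x axis points at the tester, brass contacts on that end. Bystander in the row, held only by its own weight: it must stay where it is (within 5 mm).
- pack_black_center (a point): Centre (half-way up) of the black battery pack: a rigid block 56 mm long (its x), 50 mm wide (y), 36 mm tall, about 0.24 kg. Its x axis points at the tester, brass contacts on that end. Bystander in the row, held only by its own weight: it must stay where it is (within 5 mm).
- pack_white_center (a point): Centre (half-way up) of the white battery pack: a rigid block 56 mm long (its x), 50 mm wide (y), 36 mm tall, about 0.24 kg. Its x axis points at the tester, brass contacts on that end. Bystander in the row, held only by its own weight: it must stay where it is (within 5 mm).
- tester: Sprung contact bar of the tester: origin at the mat's top, middle of the housing's front face; axes as the mat's. The aluminium bar (224 mm long in y, 8 to 28 mm above the mat) has its contact face 20 to 45 mm ahead (-x) of the origin, as clamped: unmeasured, to be felt or seen. Stiff to 2 N, then it yields 1.25 mm per N to a hard stop at 16 mm; let go, it springs back and pushes the pack back.
- tester_top (a point): Middle of the top of the tester's blue housing, fixed on the mat: 85 mm (x) by 250 mm (y) by 48 mm tall, its front face (towards the packs) 42 mm before this point.
- driver_middle (a point): Bystander: screwdriver with a yellow handle, about 170 mm long, lying on the bench to the left of the mat; this point is near the middle of its length. Leave it alone.
- iron_stand: Soldering-iron stand fixed on the bench to the right of the mat, foot 90 x 70 mm (origin under its centre), with the iron rising to about 210 mm: keep clear of it.
Things that resemble listed ones, but are neither listed nor needed, are in the scene too. Of the things that look like the part that bears pack_orange_center, the smallest one is meant.

How it is judged:
On the way, in this order (a step that is already met when the one before it is completed fails the run):
1. the orange pack is wholly out of the row towards the tester (x of pack_orange_center in the frame of mat above 0 m), for 0.05 s.
2. the orange pack is pressed squarely on the contact bar with 4 to 13 N for a second (contact force between pack_orange and tester between 4 and 13 N and angle between the x axis of pack_orange_center and the x axis of tester, either way round below 0.12 rad), for 1 s.
At the end, for the whole second after the job is handed in: After having been pressed squarely (within 0.12 rad) on the contact bar with 4 to 13 N for 1 s, the orange pack stands flat and still on the mat, released, its centre beyond 0 mm along the mat's x (a few mm clear of the row); the other packs are within 5 mm of where they were (x of pack_orange_center in the frame of mat above 0 m and angle between pack_orange_center's own z axis and vertical below 0.1 rad and height (world z) of pack_orange_center below 0.026 m and linear speed of pack_orange below 0.01 m/s and distance of each of pack_grey_center, pack_black_center, pack_white_center from where it was at the start of the episode below 0.005 m); the robot touches nothing.
It fails at once if another pack is moved more than 5 mm (distance of any of pack_grey_center, pack_black_center, pack_white_center from where it was at the start of the episode above 0.005 m).
It fails at once if the orange pack is pressed on the tester with more than 14 N (contact force between pack_orange and tester above 14 N).
It fails at once if the orange pack is lifted off the mat (height (world z) of pack_orange_center above 0.031 m).
It fails at once if the screwdriver is moved more than 10 mm (distance of driver_middle from where it was at the start of the episode above 0.01 m).
It also fails if it takes over 48 s, if anything falls off the work surface, if the arm or the gripper's body presses on something with over 40 N, if the wrist force passes 120 N, or if a joint passes its speed limit or range.

## Working session

There is one attempt and no reset: what is moved stays moved. The work goes in short steps, Python scripts to look and compute and a tool call to move; the robot and the scene stay as the last step left them, time stands still between calls to the robot, and variables do not carry over. Pictures are saved under pics/ and viewed, about 8 in all and at most 12, crops included, and the job is handed in when it is done.

Besides the shell and the picture viewer there is one more tool, called after "Emit:" as a command line: name --argument value ..., lists and objects as JSON in quotes. carry_out: Moves the arm, as the interface text tells. Its arguments: {"type":"object","properties":{"motion":{"type":"array"},"hand":{"type":"number"},"grip_force":{"type":"number"}},"required":["motion"]}

```bash
mkdir -p pics; ls; cat > h.py <<'E'
import numpy as np, cv2
from plant import monitor, snapshot, workorder, finder
def world(s,m=None):
    z=s["range_z"].astype(float); v,u=np.mgrid[:480,:640]
    P=np.stack([(u-s["cx"])/s["fx"]*z,(v-s["cy"])/s["fy"]*z,z],-1)
    R=cv2.Rodrigues(np.array(s["rvec"],float))[0]
    return (P-np.array(s["tvec"]).ravel())@R, z>0
def save(s,n,box=None,k=1):
    f=s["frame"][:,:,::-1]
    if box: l,t,r,b=box; f=f[t:b,l:r]
    cv2.imwrite(n,cv2.resize(f,None,fx=k,fy=k,interpolation=cv2.INTER_CUBIC))
E
python3 - <<'E'
from h import *
print(monitor.get_state())
for c in("scene","top"):
    s=snapshot(c); save(s,f"pics/{c}0.png"); W,ok=world(s)
    for t in ["pack_orange_center","pack_grey_center","pack_black_center","pack_white_center","tester_top","mat","driver_middle","iron_stand"]:
        for d in finder.masks_of(s,t)[:4]:
            m=d["pixels"]&ok; print(c,t,round(d["p"],2),d["extent"],np.median(W[m],0).round(3) if m.any() else None, np.percentile(W[m],[2,98],axis=0).round(3).tolist() if m.any() else None)
E
```

```text
pics
{'clock': 0.0, 'q': array([-1.20619142,  0.68998398, -0.19450858,  1.56633324,  0.15730791,
        0.90249836, -0.21511018]), 'qd': array([ 2.02145319e-03, -8.56815570e-05,  3.49155452e-06,  4.52169842e-04,
       -3.30430465e-04,  3.64682760e-05,  3.94872799e-04]), 'joint_torque': array([-6.51275514e-04, -5.27575314e+01, -1.26724765e+00, -1.53432798e+01,
       -5.27241791e-02,  6.53864976e-03,  1.68289434e-04]), 'tool_pos': array([0.20287969, 0.59061479, 0.30191267]), 'eef_rot': array([ 1.64612920e-01,  9.86357820e-01, -9.11867758e-04, -8.01690548e-05]), 'contact_force': array([-0.53325993, -0.63337992,  0.84430215]), 'moment': array([0.03353015, 0.00561108, 0.01800846]), 'opening': 0.9987878074461063}
scene pack_orange_center 0.7 [265.4, 231.4, 305.0, 277.5] [ 0.586 -0.044  0.038] [[0.545, -0.071, 0.007], [0.603, -0.018, 0.041]]
scene pack_orange_center 0.57 [302.9, 161.3, 351.4, 209.3] [ 0.401 -0.066  0.045] [[0.352, -0.103, 0.005], [0.421, -0.04, 0.048]]
scene pack_orange_center 0.55 [371.3, 179.2, 414.4, 229.7] [0.388 0.064 0.045] [[0.331, 0.029, 0.001], [0.405, 0.095, 0.
[... 1608 characters left out ...]
8, 231.9, 311.7, 266.3] [0.548 0.049 0.038] [[0.52, 0.025, 0.013], [0.577, 0.075, 0.043]]
top pack_black_center 0.61 [355.0, 218.2, 381.9, 251.3] [ 0.575 -0.097  0.039] [[0.547, -0.121, 0.024], [0.603, -0.073, 0.043]]
top pack_white_center 0.57 [308.9, 228.2, 337.4, 264.2] [0.555 0.001 0.038] [[0.528, -0.025, 0.011], [0.585, 0.028, 0.043]]
top tester_top 0.66 [255.7, 124.9, 377.7, 200.6] [0.732 0.007 0.05 ] [[0.669, -0.109, 0.002], [0.797, 0.125, 0.058]]
top driver_middle 0.87 [225.7, 204.4, 246.6, 283.7] [0.535 0.174 0.021] [[0.484, 0.156, -0.003], [0.642, 0.199, 0.028]]
top iron_stand 0.55 [420.7, 121.5, 468.6, 200.6] [ 0.706 -0.251  0.013] [[0.666, -0.309, -0.002], [0.772, -0.194, 0.209]]
```

View pics/scene0.png

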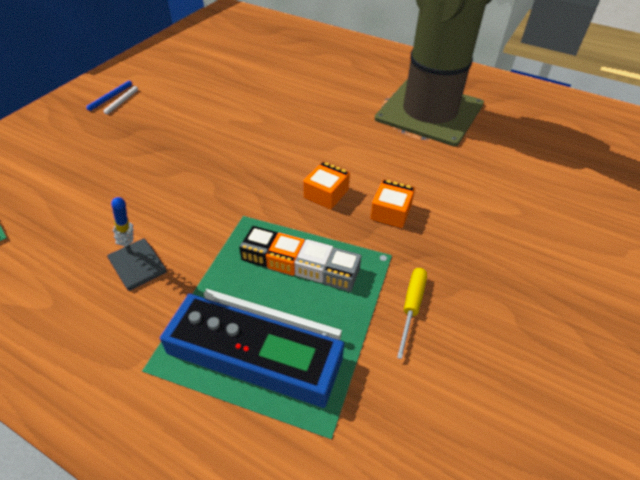

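View pics/top0.png

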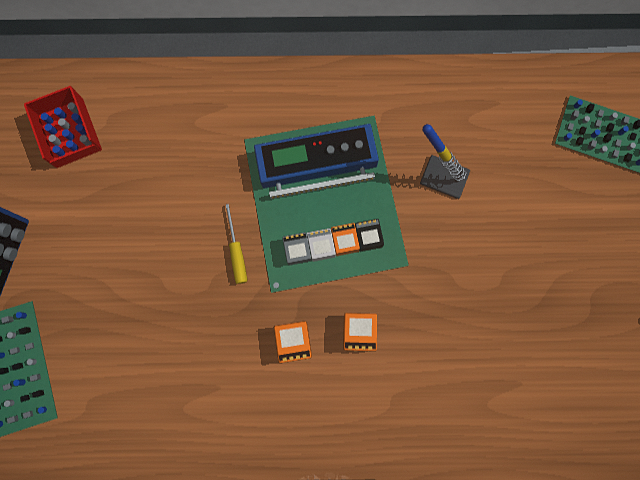

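The scene view has the robot at the top. Three things could be taken for the orange pack:
- The row's orange pack at scene (286,253) / top (346,240).
- A loose orange block at scene (327,185) / top (361,331).
- A loose orange block at scene (393,203) / top (292,341).

The two loose ones are larger (about 70 mm against 56) and lie off the mat. I choose the smallest, the one in the row. Row order from the robot's left is grey, white, orange, black. Next I fit the mat and row poses.

```bash
cat >> h.py <<'E'
def fit(s,W,ok):
    hsv=cv2.cvtColor(s["frame"],cv2.COLOR_RGB2HSV); x,y,z=W[...,0],W[...,1],W[...,2]
    roi=ok&(x>.44)&(x<.9)&(y>-.2)&(y<.2)
    def rect(m):
        r=cv2.minAreaRect((W[m][:,:2]*1000).astype(np.float32)); return r
    g=roi&(hsv[...,0]>60)&(hsv[...,0]<95)&(hsv[...,1]>80)&(z<.012)
    g=cv2.morphologyEx(g.astype(np.uint8),cv2.MORPH_OPEN,np.ones((3,3)))>0
    row=roi&(z>.034)&(z<.043)&(x<.63)
    row=cv2.morphologyEx(row.astype(np.uint8),cv2.MORPH_OPEN,np.ones((3,3)))>0
    o=roi&(hsv[...,0]<16)&(hsv[...,1]>170)&(hsv[...,2]>150)&(z>.034)&(z<.043)&(x<.63)
    return [(n,rect(m),W[m].mean(0).round(4)) for n,m in(("mat",g),("row",row),("orange",o)) if m.sum()>10]
E
python3 - <<'E'
from h import *
for c in("scene","top"):
    s=snapshot(c);W,ok=world(s)
    for r in fit(s,W,ok):print(c,r)
    save(s,f"pics/{c}crop.png",(225,215,375,310) if c=="scene" else (265,205,405,280),5)
    # bar: low-saturation bright, z .01-.035
    hsv=cv2.cvtColor(s["frame"],cv2.COLOR_RGB2HSV)
    m=ok&(hsv[...,1]<60)&(hsv[...,2]>130)&(W[...,2]>.008)&(W[...,2]<.036)&(W[...,0]>.61)&(W[...,0]<.75)&(abs(W[...,1])<.15)
    print("bar",m.sum(),cv2.minAreaRect((W[m][:,:2]*1000).astype(np.float32)))
E
```

```text
scene ('mat', ((660.0380859375, -4.1384429931640625), (339.4393005371094, 287.98956298828125), 10.494336128234863), array([0.6782, 0.0179, 0.0029]))
scene ('row', ((566.4442749023438, -21.891014099121094), (59.23603820800781, 200.1791534423828), 10.791406631469727), array([ 0.5686, -0.0185,  0.0389]))
scene ('orange', ((572.2383422851562, -47.29420471191406), (57.435977935791016, 51.01803207397461), 10.609892845153809), array([ 0.5774, -0.0449,  0.0385]))
bar 1058 ((688.1326904296875, -0.49609375), (15.132128715515137, 223.5210723876953), 9.438546180725098)
top ('mat', ((657.8866577148438, -6.0705108642578125), (340.272705078125, 289.3516845703125), 10.425851821899414), array([ 0.6218, -0.017 ,  0.0023]))
top ('row', ((563.4047241210938, -23.59809112548828), (58.32501220703125, 200.4475860595703), 10.475203514099121), array([ 0.5633, -0.0234,  0.0384]))
top ('orange', ((568.6583862304688, -48.312950134277344), (55.68900680541992, 47.959068298339844), 11.025205612182617), array([ 0.5652, -0.0495,  0.0385]))
bar 473 ((693.2391357421875, -0.5940933227539062), (27.754220962524414, 221.96372985839844), 10.472119331359863)
```

View pics/topcrop.png

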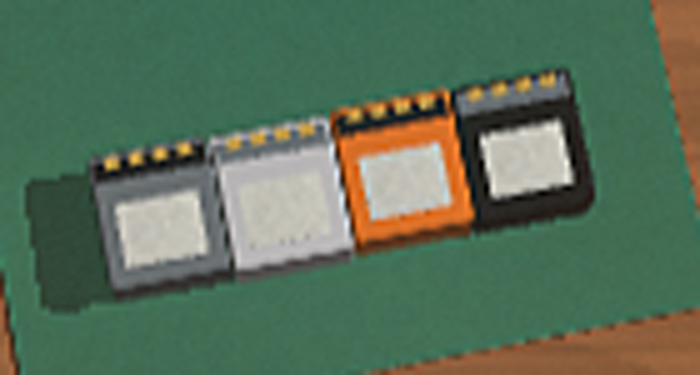

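The crop confirms it: the orange pack is third in the row, contacts towards the tester, centre about (0.570, -0.048), yaw about 10.5°. I turn the tool square to the mat, shut the fingers and travel high.

Emit:
carry_out --motion '[0, 0, 0, 0, 0, -0.1711, 0, 0, 0, 0, 0, -0.1711, 0, 0, 0, 0, 0, -0.1711, -1.3, -4.6, 0, 0, 0, 0, -1.3, -4.6, 0, 0, 0, 0, -1.3, -4.6, 0, 0, 0, 0, -1.3, -4.6, 0, 0, 0, 0, -1.3, -4.6, 0, 0, 0, 0]' --hand 0 --grip_force 20

```text
clock: 2.0
tool_pos: [0.3094, 0.3754, 0.3029]
eef_rot: [-0.091, 0.996, 0.0, 0.0]
contact_force: [0.4, 0.7, -0.5]
opening: 0.114
```

Emit:
carry_out --motion '[-1.3, -4.6, 0, 0, 0, 0, -1.3, -4.6, 0, 0, 0, 0, -1.3, -4.6, 0, 0, 0, 0, -1.3, -4.6, 0, 0, 0, 0, -1.3, -4.6, 0, 0, 0, 0, -1.3, -4.6, 0, 0, 0, 0, 0, 0, 0, 0, 0, 0, 0, 0, 0, 0, 0, 0]'

```text
clock: 3.0
tool_pos: [0.4354, 0.1201, 0.3028]
eef_rot: [-0.091, 0.996, 0.0, 0.0]
contact_force: [-0.2, -0.5, 0.8]
opening: 0.006
```

Emit:
carry_out --motion '[-1.33, -4.73, 0, 0, 0, 0, -1.33, -4.73, 0, 0, 0, 0, -1.33, -4.73, 0, 0, 0, 0, -1.33, -4.73, 0, 0, 0, 0, 0, 0, 5, 0, 0, 0, 0, 0, 5, 0, 0, 0, 0, 0, 5, 0, 0, 0, 0, 0, 0, 0, 0, 0]'

```text
clock: 4.0
tool_pos: [0.5203, -0.0547, 0.1502]
eef_rot: [-0.093, 0.996, 0.001, -0.003]
contact_force: [0.2, -0.2, 0.9]
opening: 0.006
```

```bash
python3 - <<'E'
from h import *
st=monitor.get_state(); print(st["clock"],st["tool_pos"],st["eef_rot"],st["contact_force"],st["opening"])
s=snapshot("wrist"); save(s,"pics/w1.png"); print(s["fx"],s["cx"],s["cy"],s["hand_eye"])
# closed finger tips in tool coords
z=s["range_z"].astype(float);v,u=np.mgrid[:480,:640]
P=np.stack([(u-s["cx"])/s["fx"]*z,(v-s["cy"])/s["fy"]*z,z,np.ones_like(z)],-1)@np.array(s["hand_eye"]).T
m=(z>0)&(P[...,2]>.01)&(P[...,2]<.075)&(abs(P[...,0])<.03)&(abs(P[...,1])<.05)
print("fingers",m.sum(),np.percentile(P[m],[1,50,99],axis=0).round(4))
E
```

```text
4.0 [ 0.52025982 -0.05466928  0.15019783] [-9.30610663e-02  9.95654301e-01  7.32760851e-04 -3.40794663e-03] [ 0.17504099 -0.16867486  0.86285657] 0.005532486466452783
412.1463460286038 327.07784698779847 243.38894094356448 [[-1.28425931e-03 -9.53253931e-01 -3.02167659e-01  7.88379584e-02]
 [ 9.99998544e-01 -1.56376423e-03  6.83087538e-04 -3.15391784e-04]
 [-1.12367486e-03 -3.02166342e-01  9.53254551e-01 -8.21585593e-02]
 [ 0.00000000e+00  0.00000000e+00  0.00000000e+00  1.00000000e+00]]
fingers 6355 [[ 2.00e-04 -1.44e-02  1.24e-02  1.00e+00]
 [ 9.50e-03 -6.00e-04  3.56e-02  1.00e+00]
 [ 1.15e-02  1.41e-02  6.32e-02  1.00e+00]]
```

View pics/w1.png

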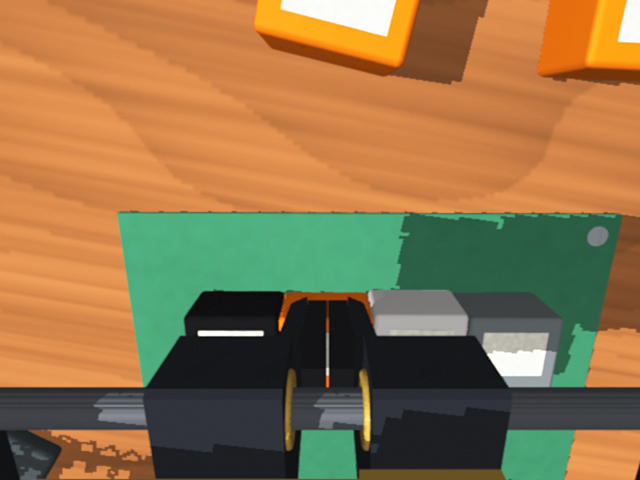

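The wrist view shows the shut fingers (columns 290–368) centred on the orange pack (283–372) from behind, clear of black and white. Lowering behind it.

Emit:
carry_out --motion '[0, 0, 3, 0, 0, 0, 0, 0, 2.5, 0, 0, 0, 0, 0, 1, 0, 0, 0, 0, 0, 0.7, 0, 0, 0, 0, 0, 0, 0, 0, 0, 0, 0, 0, 0, 0, 0]'

```text
clock: 4.8
tool_pos: [0.5225, -0.0569, 0.0815]
eef_rot: [-0.091, 0.996, 0.0, 0.001]
contact_force: [0.1, 0.6, -0.1]
opening: 0.006
```

```bash
python3 - <<'E'
from h import *
st=monitor.get_state(); print(st["clock"],st["tool_pos"],st["eef_rot"],st["contact_force"])
d=(st["tool_pos"][:2]-[.5703,-.0475]); c,s_=np.cos(.1828),np.sin(.1828); print(d@[c,s_],d@[-s_,c])
E
```

```text
4.8 [ 0.52254298 -0.05690216  0.08146315] [-9.10426423e-02  9.95846797e-01  7.84324941e-07  6.28217205e-04] [ 0.06846737  0.59372934 -0.10339695]
-0.048670478583693576 -0.0005640568125240531
```

Emit:
carry_out --motion '[-0.4, 0, 0.6, 0, 0, 0, -0.4, 0, 0, 0, 0, 0, -0.3, 0, 0, 0, 0, 0, -0.3, 0, 0, 0, 0, 0, -0.3, 0, 0, 0, 0, 0, -0.3, 0, 0, 0, 0, 0, -0.3, 0, 0, 0, 0, 0, -0.3, 0, 0, 0, 0, 0]'

```text
clock: 5.8
tool_pos: [0.5481, -0.0521, 0.0746]
eef_rot: [-0.091, 0.996, 0.0, 0.0]
contact_force: [-1.3, -0.3, -1.3]
opening: 0.008
```

```bash
python3 - <<'E'
from h import *
for c in("scene","top"):
    s=snapshot(c);W,ok=world(s)
    for r in fit(s,W,ok)[1:]:print(c,r)
st=monitor.get_state(); print(st["clock"],st["tool_pos"],st["contact_force"])
save(s,"pics/t2.png",(235,110,425,270),4)
E
```

```text
scene ('row', ((573.9249267578125, -20.445274353027344), (74.80107116699219, 200.51670837402344), 11.920937538146973), array([ 0.5727, -0.0181,  0.0388]))
scene ('orange', ((587.677001953125, -43.780731201171875), (56.472869873046875, 51.82353591918945), 9.765563011169434), array([ 0.5899, -0.0407,  0.0382]))
top ('row', ((554.266845703125, 27.69463348388672), (55.47596740722656, 96.37384033203125), 9.389318466186523), array([0.5515, 0.0364, 0.0385]))
5.9 [ 0.54855885 -0.05189916  0.07475548] [ 0.61515793  0.30849666 -0.21518722]
```

View pics/t2.png

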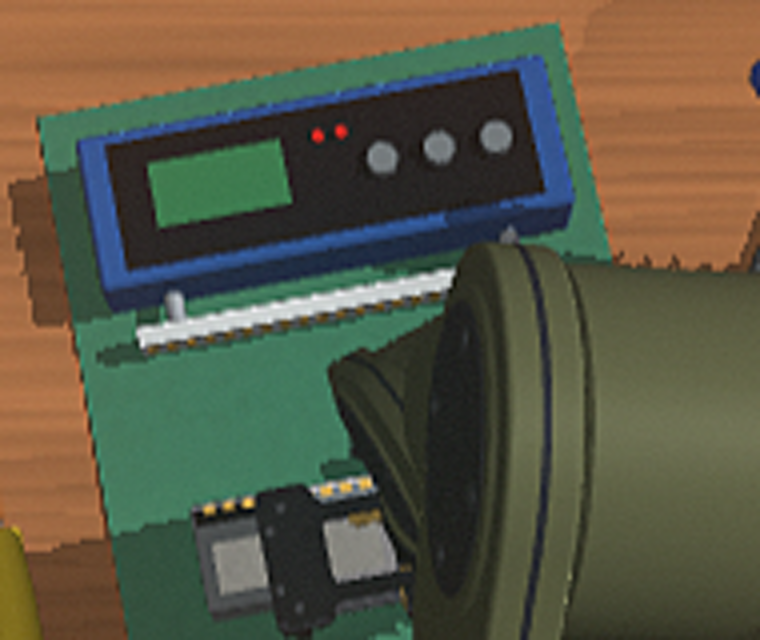

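The top view is mostly hidden by the arm. Grey and white are still in line, and the scene fit shows orange 16 mm forward and square. Continuing.

Emit:
carry_out --motion '[-0.5, 0, 0, 0, 0, 0, -0.7, 0, 0, 0, 0, 0, -0.8, 0, 0, 0, 0, 0, -0.8, 0, 0, 0, 0, 0, -0.8, 0, 0, 0, 0, 0, -0.8, 0, 0, 0, 0, 0, -0.7, 0, 0, 0, 0, 0, -0.5, 0, 0, 0, 0, 0]'

```text
clock: 6.9
tool_pos: [0.6031, -0.0419, 0.0747]
eef_rot: [-0.091, 0.996, 0.0, -0.0]
contact_force: [-4.8, -0.8, 3.3]
opening: 0.006
```

```bash
cat > chk.py <<'E'
from h import *
s=snapshot("scene");W,ok=world(s)
A=np.array([np.cos(.1828),np.sin(.1828)]);O=np.array([.6246,-.0115])
hsv=cv2.cvtColor(s["frame"],cv2.COLOR_RGB2HSV);x,z=W[...,0],W[...,2]
o=ok&(hsv[...,0]<16)&(hsv[...,1]>170)&(hsv[...,2]>150)&(z>.03)&(z<.045)&(x>.5)&(x<.75)&(abs(W[...,1])<.15)
r=cv2.minAreaRect((W[o][:,:2]*1000).astype(np.float32));print("orange",r,"mat x",(np.array(r[0])/1000-O)@A)
for t in["pack_grey_center","pack_white_center","pack_black_center"]:
    d=finder.masks_of(s,t)
    if d:
        m=d[0]["pixels"]&ok&(z>.034)&(z<.043);p=W[m][:,:2]; print(t,round(d[0]["p"],2),d[0]["extent"],p.mean(0).round(4) if m.any() else 0)
f=[]
for _ in range(6):
    snapshot("scene");st=monitor.get_state();f.append(st["contact_force"])
f=np.array(f);print(st["clock"],st["tool_pos"],"F along mat",(f[:,:2]@A).round(2),"x",(st["tool_pos"][:2]-O)@A)
E
python3 chk.py
```

```text
orange ((643.08447265625, -32.61695098876953), (56.768367767333984, 49.121429443359375), 11.03501033782959) mat x 0.01433777859964958
pack_grey_center 0.92 [321.0, 250.5, 362.4, 293.7] [0.5562 0.0529]
pack_white_center 0.91 [294.1, 239.4, 321.3, 284.6] [ 0.5761 -0.0056]
pack_black_center 0.72 [239.4, 237.6, 265.8, 268.4] [ 0.5999 -0.1086]
7.4 [ 0.60294335 -0.04190826  0.07475306] F along mat [-0.23  0.2   0.22  0.01  0.4   0.69] x -0.026823542705061532
```

Emit:
carry_out --motion '[-0.3, 0, 0, 0, 0, 0, -0.3, 0, 0, 0, 0, 0, -0.2, 0, 0, 0, 0, 0, -0.1, 0, 0, 0, 0, 0, -0.1, 0, 0, 0, 0, 0, -0.1, 0, 0, 0, 0, 0]'

```text
clock: 8.15
tool_pos: [0.6138, -0.0399, 0.0746]
eef_rot: [-0.091, 0.996, 0.0, 0.0]
contact_force: [-0.8, -0.1, -1.4]
opening: 0.002
```

Emit:
carry_out --motion '[-0.1, 0, 0, 0, 0, 0, -0.1, 0, 0, 0, 0, 0]'

```text
clock: 8.4
tool_pos: [0.6157, -0.0395, 0.0746]
eef_rot: [-0.091, 0.996, 0.0, 0.0]
contact_force: [-0.7, -0.4, -0.5]
opening: 0.004
```

Emit:
carry_out --motion '[-0.1, 0, 0, 0, 0, 0, -0.1, 0, 0, 0, 0, 0]'

```text
clock: 8.65
tool_pos: [0.6176, -0.0393, 0.0747]
eef_rot: [-0.091, 0.996, 0.0, 0.0]
contact_force: [-1.7, -0.8, -0.4]
opening: 0.005
```

```bash
python3 chk.py
```

```text
orange ((656.7201538085938, -30.03058624267578), (56.35454177856445, 49.08335876464844), 10.508196830749512) mat x 0.028216428359436635
pack_grey_center 0.78 [323.2, 249.0, 361.3, 293.1] [0.5564 0.0531]
pack_white_center 0.6 [294.0, 239.8, 321.4, 282.0] [ 0.5763 -0.0129]
9.15 [ 0.61769864 -0.03920644  0.07480928] F along mat [-0.74 -0.42 -0.4  -0.23 -0.41 -0.29] x -0.011822949438799742
```

Pack square (10.5°), not yet loading the bar. Feeling forward in 1 mm steps.

Emit:
carry_out --motion '[-0.1, 0, 0, 0, 0, 0, 0, 0, 0, 0, 0, 0]'

```text
clock: 9.4
tool_pos: [0.6179, -0.0392, 0.0748]
eef_rot: [-0.091, 0.996, -0.0, -0.001]
contact_force: [-2.8, -0.6, 2.6]
opening: 0.003
```

Emit:
carry_out --motion '[-0.1, 0, 0, 0, 0, 0, 0, 0, 0, 0, 0, 0]'

```text
clock: 9.65
tool_pos: [0.6193, -0.039, 0.0747]
eef_rot: [-0.091, 0.996, -0.0, -0.0]
contact_force: [-3.6, -1.6, 3.7]
opening: 0.006
```

Emit:
carry_out --motion '[-0.1, 0, 0, 0, 0, 0, 0, 0, 0, 0, 0, 0]'

```text
clock: 9.9
tool_pos: [0.6208, -0.0387, 0.0747]
eef_rot: [-0.091, 0.996, 0.0, 0.0]
contact_force: [-3.0, -0.6, 1.7]
opening: 0.003
```

Emit:
carry_out --motion '[-0.1, 0, 0, 0, 0, 0, 0, 0, 0, 0, 0, 0]'

```text
clock: 10.15
tool_pos: [0.6213, -0.0387, 0.0747]
eef_rot: [-0.091, 0.996, -0.0, -0.0]
contact_force: [-3.1, -0.2, 3.1]
opening: 0.002
```

```bash
python3 chk.py
```

```text
orange ((660.8758544921875, -29.50912857055664), (56.090789794921875, 50.211151123046875), 11.531190872192383) mat x 0.03239768152910792
pack_grey_center 0.64 [321.8, 250.7, 358.9, 293.8] [0.5564 0.0527]
pack_white_center 0.62 [294.4, 243.0, 321.1, 283.5] [ 0.5725 -0.0134]
pack_black_center 0.52 [397.4, 272.3, 429.5, 356.4] 0
10.65 [ 0.62135129 -0.03867057  0.07466492] F along mat [-4.11 -4.2  -3.81 -4.6  -3.44 -3.59] x -0.008133747110322682
```

Emit:
carry_out --motion '[-0.1, 0, 0, 0, 0, 0, -0.1, 0, 0, 0, 0, 0, 0, 0, 0, 0, 0, 0]'

```text
clock: 11.02
tool_pos: [0.6215, -0.0386, 0.0747]
eef_rot: [-0.091, 0.996, -0.0, -0.002]
contact_force: [-9.2, -1.5, 6.0]
opening: 0.006
```

Emit:
carry_out --motion '[-0.1, 0, 0, 0, 0, 0, -0.1, 0, 0, 0, 0, 0, 0, 0, 0, 0, 0, 0]'

```text
clock: 11.4
tool_pos: [0.6226, -0.0384, 0.0747]
eef_rot: [-0.091, 0.996, -0.001, -0.003]
contact_force: [-10.7, -1.3, 9.8]
opening: 0.003
```

```bash
python3 chk.py
```

```text
orange ((661.2857666015625, -28.991092681884766), (56.852073669433594, 48.45147705078125), 10.243922233581543) mat x 0.032894934354501616
pack_grey_center 0.94 [323.9, 252.1, 358.1, 292.1] [0.5565 0.0536]
pack_white_center 0.52 [294.3, 248.3, 322.6, 281.9] [ 0.5792 -0.0115]
11.9 [ 0.62261728 -0.03844992  0.07463923] F along mat [ -9.91 -10.39 -10.03 -10.58  -9.76 -10.48] x -0.006848735181772195
```

The wrist reads 10 N along x, but also about 10 N upward. The finger is bearing down on the pack, which adds mat friction. I'll relieve z before going further.

Emit:
carry_out --motion '[0, 0, -0.1, 0, 0, 0, 0, 0, 0, 0, 0, 0]'

```text
clock: 12.15
tool_pos: [0.6245, -0.0381, 0.075]
eef_rot: [-0.091, 0.996, -0.0, -0.001]
contact_force: [-4.1, 0.0, -2.7]
opening: 0.001
```

Emit:
carry_out --motion '[0, 0, -0.1, 0, 0, 0, 0, 0, 0, 0, 0, 0]'

```text
clock: 12.4
tool_pos: [0.6248, -0.038, 0.0763]
eef_rot: [-0.091, 0.996, -0.0, -0.001]
contact_force: [-5.1, -1.4, -2.2]
opening: 0.003
```

Emit:
carry_out --motion '[-0.1, 0, 0, 0, 0, 0, -0.1, 0, 0, 0, 0, 0, 0, 0, 0, 0, 0, 0]'

```text
clock: 12.78
tool_pos: [0.6262, -0.0378, 0.0761]
eef_rot: [-0.091, 0.996, -0.0, -0.001]
contact_force: [-6.0, -1.5, -2.6]
opening: 0.003
```

```bash
sed -i 's/"x",(st/f.mean(0).round(2),"x",(st/' chk.py; python3 chk.py
```

```text
orange ((665.296875, -28.41705894470215), (56.8420524597168, 48.5473518371582), 10.445382118225098) mat x 0.03694356182354954
pack_grey_center 0.88 [323.3, 250.6, 361.7, 292.2] [0.5565 0.0535]
pack_white_center 0.45 [296.5, 250.5, 321.0, 283.8] [ 0.5731 -0.0138]
13.275 [ 0.62618695 -0.03775947  0.07607673] F along mat [-5.45 -5.89 -6.28 -5.84 -6.02 -6.6 ] [-5.92 -1.05 -3.02] x -0.0032130350614976294
```

Emit:
carry_out --motion '[-0.1, 0, 0.01, 0, 0, 0, -0.1, 0, 0, 0, 0, 0, -0.1, 0, 0, 0, 0, 0, 0, 0, 0, 0, 0, 0]'

```text
clock: 13.78
tool_pos: [0.6282, -0.0374, 0.0756]
eef_rot: [-0.091, 0.996, -0.0, -0.003]
contact_force: [-7.5, -1.7, -2.7]
opening: 0.007
```

```bash
python3 chk.py
```

```text
orange ((666.8942260742188, -27.88587188720703), (57.57658386230469, 48.82328414916992), 9.873141288757324) mat x 0.038610859830776036
pack_grey_center 0.84 [322.9, 251.6, 359.8, 293.6] [0.5563 0.0534]
pack_white_center 0.57 [295.2, 243.4, 322.2, 285.6] [ 0.5702 -0.0154]
pack_black_center 0.45 [141.8, 228.0, 390.7, 438.4] [0.5694 0.0333]
14.275 [ 0.62820485 -0.0373928   0.07565624] F along mat [-7.31 -7.12 -7.42 -7.38 -7.08 -7.59] [-7.14 -1.61 -3.45] x -0.001162096876096606
```

Emit:
carry_out --motion '[-0.1, 0, 0.02, 0, 0, 0, 0, 0, 0, 0, 0, 0, 0, 0, 0, 0, 0, 0, 0, 0, 0, 0, 0, 0, 0, 0, 0, 0, 0, 0, 0, 0, 0, 0, 0, 0, 0, 0, 0, 0, 0, 0, 0, 0, 0, 0, 0, 0]'

```text
clock: 15.28
tool_pos: [0.6289, -0.0373, 0.0754]
eef_rot: [-0.091, 0.996, -0.0, -0.003]
contact_force: [-7.9, -2.0, -2.2]
opening: 0.007
```

Emit:
carry_out --motion '[0, 0, 0, 0, 0, 0, 0, 0, 0, 0, 0, 0, 0, 0, 0, 0, 0, 0, 0, 0, 0, 0, 0, 0, 0, 0, 0, 0, 0, 0, 0, 0, 0, 0, 0, 0, 0, 0, 0, 0, 0, 0, 0, 0, 0, 0, 0, 0]'

```text
clock: 16.27
tool_pos: [0.6289, -0.0372, 0.0754]
eef_rot: [-0.091, 0.996, -0.0, -0.003]
contact_force: [-6.9, -1.7, -2.9]
opening: 0.005
```

```bash
python3 chk.py
```

```text
orange ((667.8521728515625, -27.65481948852539), (58.071109771728516, 48.39475631713867), 10.889350891113281) mat x 0.03959484737343029
pack_grey_center 0.59 [322.7, 251.4, 362.2, 292.3] [0.5563 0.0529]
pack_white_center 0.51 [293.7, 245.8, 322.8, 283.7] [ 0.5709 -0.015 ]
16.775 [ 0.6289191  -0.03726193  0.07539082] F along mat [-7.87 -8.99 -7.92 -7.76 -7.87 -7.39] [-7.73 -2.03 -2.97] x -0.00043596265412536
```

About 8 N was held square for roughly 2.5 s. Easing off slowly.

Emit:
carry_out --motion '[0.1, 0, 0, 0, 0, 0, 0.1, 0, 0, 0, 0, 0, 0.1, 0, 0, 0, 0, 0, 0.1, 0, 0, 0, 0, 0, 0.1, 0, 0, 0, 0, 0, 0.1, 0, 0, 0, 0, 0, 0.1, 0, 0, 0, 0, 0, 0.1, 0, 0, 0, 0, 0]'

```text
clock: 17.77
tool_pos: [0.6236, -0.0382, 0.0764]
eef_rot: [-0.091, 0.996, 0.0, 0.0]
contact_force: [-3.3, -1.8, -1.9]
opening: 0.003
```

Emit:
carry_out --motion '[0.1, 0, 0, 0, 0, 0, 0.1, 0, 0, 0, 0, 0, 0.1, 0, 0, 0, 0, 0, 0.1, 0, 0, 0, 0, 0, 0.1, 0, 0, 0, 0, 0, 0.1, 0, 0, 0, 0, 0, 0.1, 0, 0, 0, 0, 0, 0.1, 0, 0, 0, 0, 0]'

```text
clock: 18.77
tool_pos: [0.6156, -0.0396, 0.0764]
eef_rot: [-0.091, 0.996, 0.0, 0.0]
contact_force: [0.3, -0.5, -0.5]
opening: 0.009
```

Emit:
carry_out --motion '[0.2, 0, 0, 0, 0, 0, 0.3, 0, 0, 0, 0, 0, 0.4, 0, 0, 0, 0, 0, 0, 0, 0, 0, 0, 0, 0, 0, 0, 0, 0, 0]'

```text
clock: 19.4
tool_pos: [0.6068, -0.0413, 0.0765]
eef_rot: [-0.091, 0.996, 0.0, 0.0]
contact_force: [-0.8, 0.3, 0.2]
opening: 0.006
```

```bash
python3 chk.py
```

```text
orange ((660.8109741210938, -29.517227172851562), (56.272953033447266, 49.62688064575195), 10.073334693908691) mat x 0.03233240996548927
pack_grey_center 0.89 [322.9, 251.3, 359.8, 292.7] [0.5562 0.0529]
pack_white_center 0.78 [294.1, 242.0, 320.9, 282.0] [ 0.5745 -0.0087]
pack_black_center 0.79 [239.9, 237.7, 265.2, 268.5] [ 0.6011 -0.1098]
19.9 [ 0.60670042 -0.0412494   0.07638754] F along mat [-0.67  0.96 -0.98 -1.23  0.22  0.09] [-0.32  0.25 -0.09] x -0.02300930441975951
```

Free of the pack, about 11 mm behind it. Rising and moving off to the left so I can take a clear last look.

Emit:
carry_out --motion '[0, 0, -1, 0, 0, 0, 0, 0, -3, 0, 0, 0, 0, 0, -4, 0, 0, 0, 0, 0, -5, 0, 0, 0, 0, 0, -5, 0, 0, 0, 0, 3, 0, 0, 0, 0, 2, 4, 0, 0, 0, 0, 2, 4, 0, 0, 0, 0]'

```text
clock: 20.9
tool_pos: [0.5467, 0.0606, 0.2573]
eef_rot: [-0.091, 0.996, 0.0, 0.001]
contact_force: [0.0, 0.7, 0.3]
opening: 0.005
```

Emit:
carry_out --motion '[2, 4, 0, 0, 0, 0, 2, 4, 0, 0, 0, 0, 2, 4, 0, 0, 0, 0, 1, 4, 0, 0, 0, 0, 0, 4, 0, 0, 0, 0, 0, 4, 0, 0, 0, 0, 0, 2, 0, 0, 0, 0, 0, 0, 0, 0, 0, 0]'

```text
clock: 21.9
tool_pos: [0.431, 0.3034, 0.2567]
eef_rot: [-0.092, 0.996, 0.0, 0.0]
contact_force: [0.3, -0.7, 0.4]
opening: 0.009
```

```bash
python3 chk.py; python3 - <<'E'
from h import *
s=snapshot("top");W,ok=world(s)
for r in fit(s,W,ok):print(r)
save(s,"pics/t3.png",(215,110,425,290),3.8)
E
```

```text
orange ((660.0733032226562, -30.298633575439453), (57.54287338256836, 50.345062255859375), 10.21436595916748) mat x 0.03146498283825461
pack_grey_center 0.85 [325.0, 249.1, 358.9, 290.4] [0.5562 0.0531]
pack_white_center 0.72 [293.0, 239.1, 331.3, 281.5] [0.5636 0.0038]
pack_black_center 0.63 [239.0, 226.3, 279.9, 267.5] [ 0.5825 -0.0943]
22.4 [0.43153809 0.3021161  0.25640263] F along mat [-0.14  1.02  0.16  0.3  -0.14  0.49] [ 0.29 -0.05  0.03] x -0.13283494279458216
('mat', ((657.5386352539062, -6.2966766357421875), (339.2189025878906, 289.46209716796875), 10.530571937561035), array([ 0.6156, -0.017 ,  0.0024]))
('row', ((563.0723266601562, -23.395423889160156), (57.11545944213867, 200.4876251220703), 10.390582084655762), array([ 0.5614, -0.013 ,  0.0385]))
('orange', ((628.6036376953125, -24.51980209350586), (2.0991761684417725, 20.69240951538086), 5.638465881347656), array([ 0.6284, -0.0218,  0.0388]))
```

View pics/t3.png

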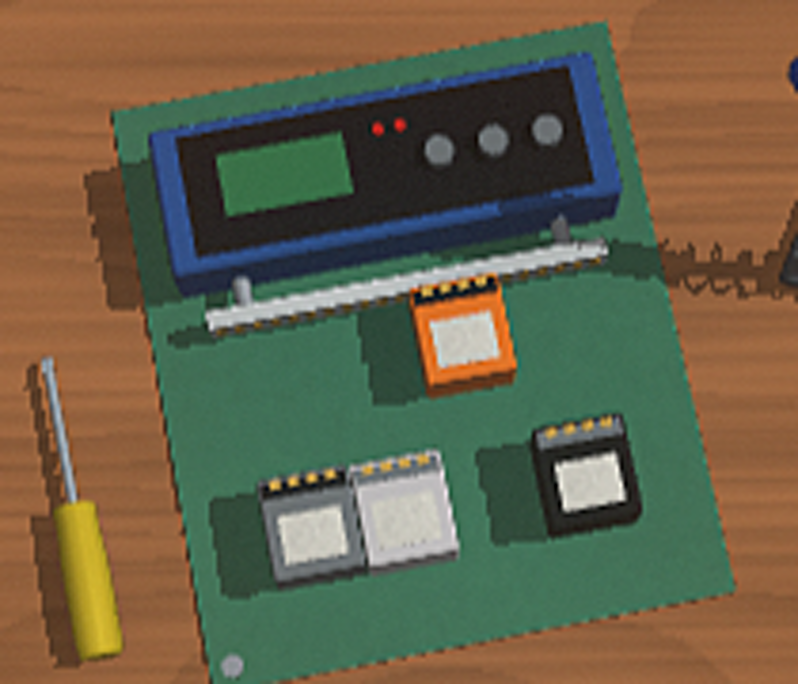

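The last view shows orange (crop 465,335) square against the bar. Grey, white and black have not moved, with the slot open between white and black, and the screwdriver is untouched. Handing in.

```bash
python3 -c "
from h import *
print(workorder.finish_job())"
```

```text
the job is handed in; nothing more can be done
None
```

I pushed the orange pack (the small one in the row, not the two larger loose blocks) out with the shut fingers and slid it square onto the contact bar. I pressed it there, eased off, and handed the job in at about 22.5 s of the 48 s. No verdict was reported.

**Pressing:** The wrist read about 8 N along the push for roughly 2.5 s. The force on the bar itself was never measured directly, only inferred from the wrist.

**Force peak:** Before the hold, the wrist briefly read about 10–11 N along the push, with about 10 N upward. The finger was bearing down on the pack. I raised the tool 2 mm to relieve it. During the hold the vertical force had reversed: the finger drew up on the pack with about 3 N. I did not measure the pack's height then.

**Last checks:**
- **Orange pack:** centre at about mat x = 31 mm, yaw 10.2° against the mat's 10.5°, standing against the bar.
- **Other packs:** the fitted outline of the row is within about 0.4 mm of its start. The per-pack readings varied by more than that whenever the arm or the orange pack partly hid them.
- **Screwdriver:** looks untouched in the last picture. I did not measure it again.
- **Arm:** clear of everything, with no contact force.

The last orange fit in the top view caught only a sliver of the pack, so I discarded it. The orange position comes from the scene camera, which reads up to 2 mm further along x than the top camera.

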